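# Dispense one jar cap and park it

### The arm

A 7-joint arm with a two-finger parallel gripper is mounted at the origin on the work surface. World frame = base frame: x ahead of the robot, y to its left, z up, the work surface at z = 0. Lengths are in m, angles in rad, forces in N, time in s.
With the tool pointing down it reaches from about 0.425 to 0.95 m from the base axis. Payload 4.7 kg.
Tool frame: the origin (TCP) lies on the centre line of the jaws, within the pads' length; the fingertips stand robot.nose_length ahead of it and the grasp point (between the pads) lies 8 mm behind it (robot.nose_length is the distance from the TCP to the fingertips, in m); z points along the fingers, x is the direction in which the jaws open and shut, and the axes are right-handed (so a half turn about z gives the same grasp; the last joint's range is limited). The gripper opens to 85 mm and grips with 20 to 120 N. Pads are 22 mm wide; open, the fingers measure 114 mm over their backs; the gripper's body (76 mm by 85 mm) begins 54 mm behind the grasp point. The pads swing forward as they close: fully open they stand 13 mm farther back than shut.
Start: joints at [-1.376, 0.469, -0.049, 1.532, 0.024, 1.141, -0.082], TCP at [0.15, 0.658, 0.242] pointing down, gripper open.
Joint ranges: [-2.59, 2.59], [-0.33, 1.99], [-1.39, 1.29], [0.1, 2.45], [-1.04, 4.18], [0.21, 1.99], [-2.66, 2.66]. Speed limits (rad/s): [2.57, 2.57, 3.14, 3.14, 3.14, 3.14, 3.14].

### API

Orientations are given as [roll, pitch, yaw] about the fixed x, y, z axes, in that order (R = Rz(yaw) Ry(pitch) Rx(roll)).
In Python, from plant import robot gives the robot as it stands. Calls block until the motion is done:
- robot.goto(position, orientation): joint-space move of the TCP to a pose.
- robot.move_straight(position, vel=0.15, attitude=None, contact_N=None): straight line of the TCP; attitude=None keeps the orientation; vel is the mean speed in m/s. With contact_N (N) it stops when the force on the tool has changed by that much, and returns True; else False.
- robot.move_joints(angles): joint-space move.
- robot.grip(opening, strength=None): opening from 0.0 (shut) to 1.0 (fully open); strength is the grip in N (None keeps the last); returns when the fingers have stopped.
- robot.sleep(seconds).
- robot.inverse_kinematics(position, orientation): joint angles nearest the present ones, or None.
- robot.sense(): the state.
- robot.grab_frame(name): name is "side" or "top"; returns a dict with "image" (384x512x3 uint8, red, green, blue), "range_z" (384x512 float32, m along the optical axis (not along the pixel's ray), 0 where there is no reading), "fx", "fy", "cx", "cy" (pixels), "R" (3x3) and "t" (3): a world point X has camera coordinates R X + t. Camera axes: x right, y down, z forward; pixel columns grow to the right and rows downward; lengths in m; the calibration is good to about 2 mm. A picture is of the moment at which its call begins.
A pose or a line that the arm cannot do raises robot.IKError and nothing moves.
- robot.close_job(): hands the job in, once; it reports no verdict.
The state is a dict: "t": time; "joint_pos": joint angles; "joint_velocities": joint speeds; "effort": joint torques, N m; "tcp_pos": TCP position; "tcp_rot": TCP orientation; "wrist_force": force on the tool from outside, world axes, zero at the start; "torque": the same for the moment, N m; "opening": opening from 0.0 (shut) to 1.0 (fully open).
Only numpy, scipy, OpenCV 4.12 (cv2) and the standard library are available. Lean on these libraries where they do the work, as an engineer would, in place of code of your own. Each camera call takes 0.05 s, during which the arm holds its last target.

### The job

Press the plunger of the cap dispenser once, all the way down, and let it come up again, so that a single jar cap comes out. Then push that cap across the board with the fingertips, without picking it up, right into the empty parking bay until it rests against the back stop. Leave the other caps, the cap that is already parked and the things beside the board alone.

Things in the scene. Friction and masses are not known exactly. Their poses are not given: they have to be found in the camera images.
- board: White laminate work board with a wooden edge, 370 x 500 x 18 mm, fixed flat on the table. Origin: centre of its underside; its top is 18 mm above the table. x: away from the robot, y: to the left (about).
- dispenser: Cap dispenser fixed on the board: four upright steel rods (53 mm tall, the magazine) hold a stack of jar caps; behind it (towards the robot) is a grey housing 86 x 61 x 56 mm with a plunger on top. Origin: on the board, below the axis of the magazine; its +x axis is the way a cap comes out (away from the robot). Magazine and frame reach 30 mm to each side and 30 mm to the front, 53 mm high; the housing spans x -121 to -35 mm.
- knob_top (a point): Centre of the flat top of the plunger's knob: grey disc of 40 mm diameter on a stem, 100 mm above the board when up; 67 mm behind the magazine axis. It moves down with the plunger.
- plunger (a joint): Plunger travel in m: 0 up, 0.025 fully down. A spring returns it when let go (4 N at the start, 10 N fully down; damping adds about 2 N at 50 mm/s). It drives a slide that pushes the lowest cap out, 3.6 mm for each mm of plunger; each full press ejects one cap, and the next one drops when the plunger is up again. Pressed faster than about 50 mm/s, it shoots the cap somewhat farther than the outlet point.
- magazine (a point): Point on the board on the axis of the magazine (same as the dispenser's origin).
- outlet (a point): Point on the board 90 mm in front of the magazine axis, where the centre of an ejected cap comes to lie, give or take 10 mm.
- cap1: Lowest jar cap of the stack at the start, the one that comes out: round, black with a grey top, 44 mm diameter, 16 mm tall, about 20 g. Origin: centre of its underside; z up. It slides flat on the board.
- cap2: Second cap of the stack, same as cap1; it stays in the magazine.
- cap3: Top (third) cap of the stack, same as cap1; it stays in the magazine.
- bay_left: Left parking bay, fixed on the board: low aluminium fence, 12 mm high, 6 mm thick, closed on three sides, 52 mm wide inside, open towards its own -y (towards the dispenser's outlet), the mouth flaring to about 76 mm. Origin: on the board, where the centre of a fully parked cap lies; the inside of the back stop is 22.5 mm from it; side walls reach 7 mm and the flares 27 mm from it towards the mouth.
- bay_right: Right parking bay: the mirror image, open towards its own +y.
- bay_left_mouth (a point): Point on the board on the left bay's centre line, 60 mm before its origin, outside the mouth.
- bay_right_mouth (a point): The same for the right bay.
- free_place: Thin white paper disc of 40 mm diameter on the floor of the EMPTY bay (left or right): its centre is where the cap belongs. Flat, nothing to catch on.
- parked_cap: A cap, the same as the others, already parked in the other bay. To be left alone. Origin: centre of its underside.
- mortar: White porcelain bowl, 116 mm wide, 55 mm high, standing on the table beside the board. Bystander. Origin: centre of its underside.
- jar: Glass jar with black lid, 60 mm diameter, 85 mm high, on the table beside the board. Bystander. Origin: centre of its underside.
- spatula: Spatula, about 160 mm long, lying roughly along x on the table beside the board. Bystander. Origin: its underside, near mid-length.
Not all that is in view belongs to the job. Leave any pink or turquoise look-alike of the cap3 alone.

How it is judged:
On the way, in this order (a step that is already met when the one before it is completed fails the run):
1. the plunger is pressed fully down (at least 22 of 25 mm) and the lowest cap has come out (value of joint plunger above 0.022 m and horizontal distance between cap1 and magazine above 0.07 m), for 0.05 s.
2. the plunger has come up again with the cap lying flat in front of the dispenser, not yet parked (value of joint plunger below 0.004 m and height (world z) of cap1 below 0.021 m and horizontal distance between cap1 and free_place above 0.03 m), for 0.1 s.
3. the cap lies in the empty bay against the back stop (within 10 mm of the fully parked place) (horizontal distance between cap1 and free_place below 0.01 m and height (world z) of cap1 below 0.021 m), for 0.05 s.
At the end, for the whole second after the job is handed in: The ejected cap lies flat and still on the board in the bay that was empty, its centre within 10 mm of the fully parked place; the plunger is up (within 4 mm); the other two caps are in the magazine (within 12 mm of its axis) and the parked cap has not moved by 12 mm (all of step 3 and height (world z) of cap1 above 0.015 m and angle between cap1's own z axis and vertical below 0.1 rad and linear speed of cap1 below 0.01 m/s and value of joint plunger below 0.004 m and horizontal distance between each of cap2, cap3 and magazine below 0.012 m and distance of parked_cap from where it was at the start of the episode below 0.012 m); the robot touches nothing.
It fails at once if a second cap is pushed out of the magazine (more than 12 mm off its axis) (horizontal distance between any of cap2, cap3 and magazine above 0.012 m).
It fails at once if the ejected cap is lifted more than 10 mm off the board or tipped by more than 0.5 rad (height (world z) of cap1 above 0.028 m or angle between cap1's own z axis and vertical above 0.5 rad).
It fails at once if the parked cap is moved by more than 12 mm (distance of parked_cap from where it was at the start of the episode above 0.012 m).
It fails at once if the bowl, the jar or the spatula is moved by more than 20 mm (distance of any of mortar, jar, spatula from where it was at the start of the episode above 0.02 m).
It also fails if it takes over 54 s, if anything falls off the work surface, if the arm or the gripper's body presses on something with over 40 N, if the wrist force passes 120 N, or if a joint passes its speed limit or range.

## Working session

There is one attempt and no reset: what is moved stays moved. The work goes in short steps, each a Python script; the robot and the scene stay as the last script left them, time stands still between calls to the robot, and variables do not carry over. Pictures are saved under pics/ and viewed, and the job is handed in when it is done.

```bash
ls; mkdir -p pics
python3 - <<'E'
from plant import robot
import cv2,pickle
s=robot.sense();print(s['t'],s['tcp_pos'],s['tcp_rot'],s['opening'],robot.nose_length)
for n in('top','side'):
    f=robot.grab_frame(n);pickle.dump(f,open(n+'0.pkl','wb'));cv2.imwrite(f'pics/{n}0.png',f['image'][:,:,::-1]);print(n,f['fx'],f['fy'],f['cx'],f['cy'],f['R'],f['t'])
E
```

```text
pics
0.0 [0.14968123 0.65759118 0.24118885] [3.14150227e+00 2.05561839e-03 1.34702167e+00] 0.9979080559169865 0.011
top 490.2121120371772 490.2121120371772 256.6410879852955 194.22516794137476 [[ 5.22679555e-02 -9.98633091e-01  1.02814436e-04]
 [-9.76285324e-01 -5.11199428e-02 -2.10365677e-01]
 [ 2.10083382e-01  1.08950076e-02 -9.77622765e-01]] [-0.0187528   0.62865872  1.2026434 ]
side 349.4840007983059 349.4840007983059 255.28949304693862 195.8391790686992 [[ 0.99325982 -0.11433657  0.01902859]
 [-0.05992032 -0.64703774 -0.76009981]
 [ 0.09921942  0.7538364  -0.64952767]] [-0.60662806  0.11761798  1.04985533]
```

View pics/top0.png

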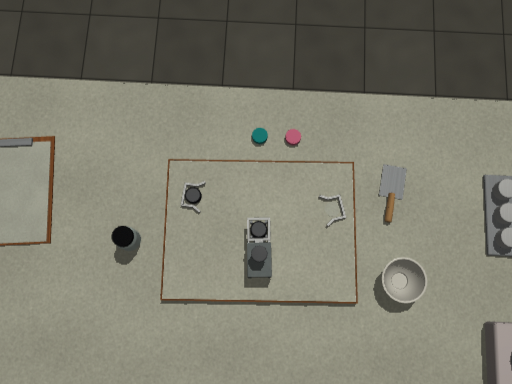

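View pics/side0.png

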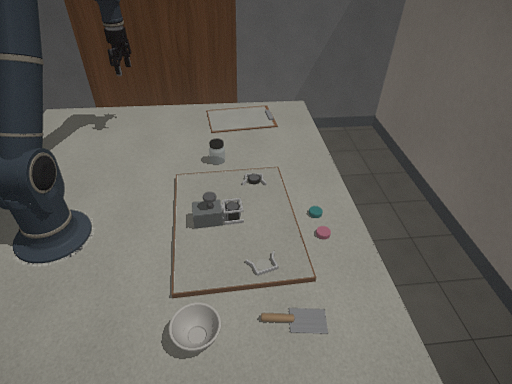

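Candidates in the top view:
- Caps: the magazine stack at (258,229) is the one I want. The cap at (193,196) is already parked. Teal (260,136) and pink (293,137) are decoys.
- Plunger: the knob is at (258,255).
- Bays: the right one at (333,208) is empty. The left one at (193,196) is occupied.

Next I'll check this in a close crop.

```bash
cat > h.py <<'E'
import numpy as np,cv2
def deproj(f,u,v,z):  # ray meets plane world z
    R,t=np.array(f['R']),np.array(f['t']);c=-R.T@t
    d=R.T@np.array([(u-f['cx'])/f['fx'],(v-f['cy'])/f['fy'],1.]);return c+d*(z-c[2])/d[2]
def proj(f,X):
    p=np.array(f['R'])@np.array(X)+np.array(f['t']);return f['fx']*p[0]/p[2]+f['cx'],f['fy']*p[1]/p[2]+f['cy']
E
python3 - <<'E'
import pickle,cv2,numpy as np
from h import *
f=pickle.load(open('top0.pkl','rb'));im=f['image'][:,:,::-1]
a=cv2.resize(im[155:305,155:365],None,fx=3.8,fy=3.8,interpolation=cv2.INTER_CUBIC);cv2.imwrite('pics/crop0.png',cv2.convertScaleAbs(a,alpha=1.5))
a=cv2.resize(im[185:235,310:360],None,fx=12,fy=12,interpolation=cv2.INTER_CUBIC);cv2.imwrite('pics/bay0.png',cv2.convertScaleAbs(a,alpha=1.5))
# world height map
R,t=f['R'],f['t'];d=f['range_z'];v,u=np.mgrid[0:384,0:512]
P=np.stack([(u-f['cx'])/f['fx']*d,(v-f['cy'])/f['fy']*d,d],-1);W=(P-t)@R
m=(abs(W[...,0]-.55)<.3)&(abs(W[...,1])<.3)&(d>0)
for n,lo,hi,box in(('knob',.105,.13,0),('housing',.065,.085,0),('caps/stack',.055,.075,0)):
    q=m&(W[...,2]>lo)&(W[...,2]<hi);print(n,q.sum(),W[q].mean(0),W[q].min(0),W[q].max(0))
for c in((168,160),(354,162),(163,301),(356,303)):print(c,deproj(f,*c,.018))
E
```

```text
knob 209 [0.47145524 0.00100174 0.11728621] [ 0.45327154 -0.01713324  0.11089778] [0.49006425 0.01992004 0.12298483]
housing 986 [0.48386274 0.00211603 0.07192775] [ 0.41614531 -0.03257204  0.06504969] [0.56792091 0.03541279 0.08038712]
caps/stack 934 [0.49443654 0.00327584 0.07011905] [ 0.41614531 -0.03257204  0.05624802] [0.56792091 0.03541279 0.07499293]
(168, 160) [0.7221532  0.26158264 0.018     ]
(354, 162) [ 0.74306024 -0.24607678  0.018     ]
(163, 301) [0.34625808 0.24044119 0.018     ]
(356, 303) [ 0.36717069 -0.25517119  0.018     ]
```

View pics/crop0.png

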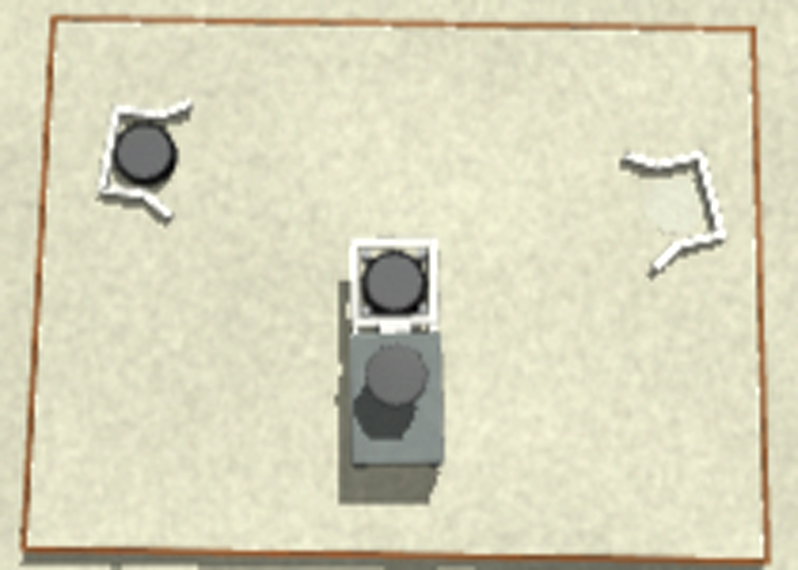

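View pics/bay0.png

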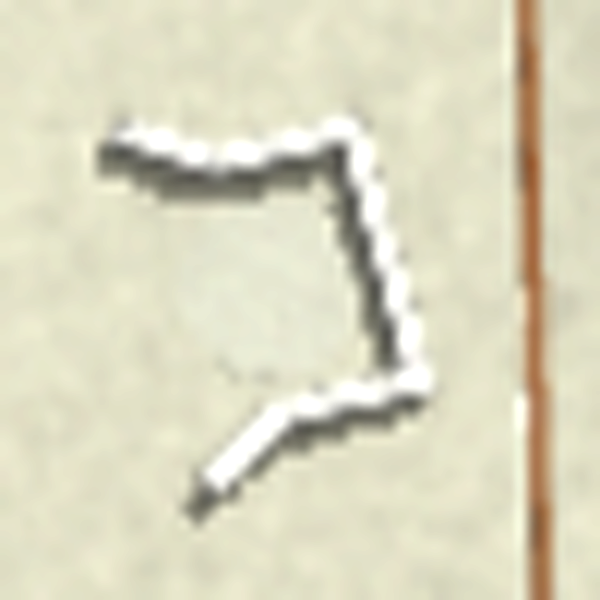

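Run:
```python
import pickle,cv2,numpy as np
from scipy.optimize import least_squares
from h import *
f=pickle.load(open('top0.pkl','rb'));im=f['image']
g=im.min(2)
uv=[(u,v) for v in range(190,232) for u in range(315,350) if g[v,u]>185]
print(len(uv), np.percentile(g[190:232,315:350],[50,80,90,95,99]))
P=np.array([deproj(f,u,v,.030)[:2] for u,v in uv])
pl=np.array([(41,27),(29,7),(29,-25.5),(-29,-25.5),(-29,7),(-41,27)])/1e3
def dist(Q):
    D=[]
    for a,b in zip(pl[:-1],pl[1:]):
        s=np.clip(((Q-a)@(b-a))/((b-a)@(b-a)),0,1)[:,None];D.append(np.linalg.norm(Q-a-s*(b-a),axis=1))
    return np.min(D,0)
def samp(Q):  # both ways
    S=np.concatenate([a+np.linspace(0,1,12)[:,None]*(b-a) for a,b in zip(pl[:-1],pl[1:])])
    return np.linalg.norm(S[:,None]-Q[None],axis=2).min(1)
def r(p):
    c,s=np.cos(p[2]),np.sin(p[2]);Q=(P-p[:2])@np.array([[c,-s],[s,c]]);return np.r_[dist(Q),samp(Q)]
o=least_squares(r,[.62,-.19,.28],loss='soft_l1',f_scale=.002);p=o.x
print('bay',p,'rms mm',np.sqrt((r(p)**2).mean())*1e3)
c,s=np.cos(p[2]),np.sin(p[2])
print('mouth',p[:2]+.06*np.array([-s,c]))
print('stack top',deproj(f,258.5,229,.066),'knob',deproj(f,155+(397+.5)/3.8-.5,155+(375.5)/3.8-.5,.118))
print('paper',deproj(f,310+255/12-.5,185+295/12-.5,.018))
# stack top by dark disc in zoom
print('stack crop',deproj(f,155+(394.5)/3.8-.5,155+(282.5)/3.8-.5,.066))
a=cv2.resize(im[185:235,310:360,::-1],None,fx=12,fy=12,interpolation=cv2.INTER_CUBIC);a=cv2.convertScaleAbs(a,alpha=1.3)
for q in pl:
    X=p[:2]+np.array([[c,-s],[s,c]])@q;u,v=proj(f,[*X,.03]);cv2.circle(a,(int((u-310+.5)*12),int((v-185+.5)*12)),5,(0,0,255),-1)
u,v=proj(f,[*p[:2],.018]);cv2.circle(a,(int((u-310+.5)*12),int((v-185+.5)*12)),5,(255,0,0),-1)
cv2.imwrite('pics/bay1.png',a)
```

```text
0 [133. 138. 142. 157. 175.]Traceback (most recent call last):
  File "<stdin>", line 20, in <module>
    return func(*args, **kwargs)
    vector_fun = VectorFunction(
        fun_wrapped,
    ...<6 lines>...
        workers=workers
    )
    self._update_fun()
    ~~~~~~~~~~~~~~~~^^
    self.f = self.fun_wrapped(xp_copy(self.x))
             ~~~~~~~~~~~~~~~~^^^^^^^^^^^^^^^^^
    return np.atleast_1d(self.fun(x))
                         ~~~~~~~~^^^
    return self.f(x, *self.args, **self.kwargs)
           ~~~~~~^^^^^^^^^^^^^^^^^^^^^^^^^^^^^^
  File "<stdin>", line 19, in r
ValueError: operands could not be broadcast together with shapes (0,) (2,)
```

Threshold 185 picked up no pixels, because the raw image is darker than the brightened crop. I'll use 152.

```bash
cat > bay.py <<'E'
import pickle,cv2,numpy as np
from scipy.optimize import least_squares
from h import *
f=pickle.load(open('top0.pkl','rb'));im=f['image']
g=im.min(2)
uv=[(u,v) for v in range(190,232) for u in range(315,350) if g[v,u]>152]
print(len(uv))
P=np.array([deproj(f,u,v,.030)[:2] for u,v in uv])
pl=np.array([(41,27),(29,7),(29,-25.5),(-29,-25.5),(-29,7),(-41,27)])/1e3
def dist(Q):
    D=[]
    for a,b in zip(pl[:-1],pl[1:]):
        s=np.clip(((Q-a)@(b-a))/((b-a)@(b-a)),0,1)[:,None];D.append(np.linalg.norm(Q-a-s*(b-a),axis=1))
    return np.min(D,0)
def samp(Q):
    S=np.concatenate([a+np.linspace(0,1,12)[:,None]*(b-a) for a,b in zip(pl[:-1],pl[1:])])
    return np.linalg.norm(S[:,None]-Q[None],axis=2).min(1)
def r(p):
    c,s=np.cos(p[2]),np.sin(p[2]);Q=(P-p[:2])@np.array([[c,-s],[s,c]]);return np.r_[dist(Q),samp(Q)]
o=least_squares(r,[.62,-.19,.28],loss='soft_l1',f_scale=.002);p=o.x
print('bay',p,'rms mm',np.sqrt((r(p)**2).mean())*1e3)
c,s=np.cos(p[2]),np.sin(p[2])
print('mouth',p[:2]+.06*np.array([-s,c]))
print('knob',deproj(f,155+(397+.5)/3.8-.5,155+(375.5)/3.8-.5,.118))
print('paper',deproj(f,310+255/12-.5,185+295/12-.5,.018))
print('stack crop',deproj(f,155+(394.5)/3.8-.5,155+(282.5)/3.8-.5,.066))
a=cv2.resize(im[185:235,310:360,::-1],None,fx=12,fy=12,interpolation=cv2.INTER_CUBIC);a=cv2.convertScaleAbs(a,alpha=1.3)
for q in pl:
    X=p[:2]+np.array([[c,-s],[s,c]])@q;u,v=proj(f,[*X,.03]);cv2.circle(a,(int((u-310+.5)*12),int((v-185+.5)*12)),5,(0,0,255),-1)
u,v=proj(f,[*p[:2],.018]);cv2.circle(a,(int((u-310+.5)*12),int((v-185+.5)*12)),5,(255,0,0),-1)
cv2.imwrite('pics/bay1.png',a)
E
python3 bay.py
```

```text
93
bay [ 0.61111013 -0.18834092  0.28505504] rms mm 1.3564712733762139
mouth [ 0.59423751 -0.13076215]
knob [ 4.72015649e-01 -3.33945149e-05  1.18000000e-01]
paper [ 0.60905597 -0.18536043  0.018     ]
stack crop [0.53892265 0.0051543  0.066     ]
```

View pics/bay1.png

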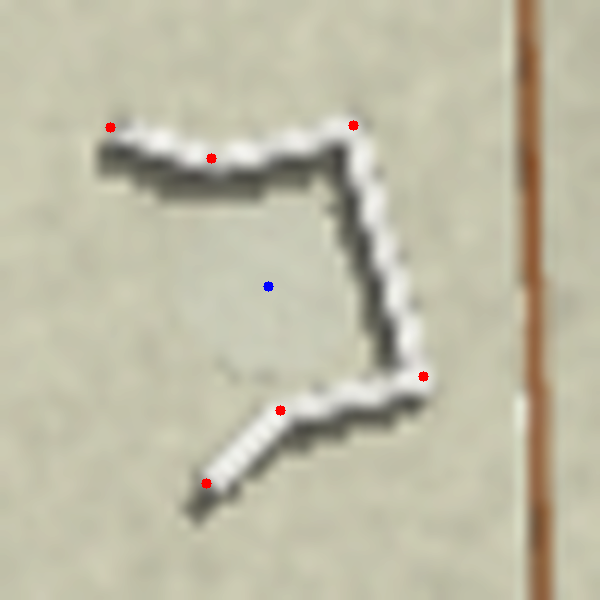

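The crop confirms the right bay is empty, with the paper disc at about (331,209). The fit puts the bay origin at (0.611,-0.188) with yaw 0.285. The knob is at about (0.472,0.000). Next I press the plunger.

Run:
```python
from plant import robot
import numpy as np,cv2,pickle
n=robot.nose_length
for y in(0.285,0.1,0.285+np.pi,.285-np.pi):
    q=robot.inverse_kinematics([.61,-.16,.05],[np.pi,0,y]);print(y,None if q is None else np.round(q,2))
K=[.472,.0005]
robot.grip(0.0,20)
robot.goto([*K,.20],[np.pi,0,0.285])
s=robot.sense();print(s['t'],s['tcp_pos'],s['opening'])
print(robot.move_straight([*K,.118+n+.004],vel=.1,contact_N=3)); s=robot.sense();print(s['tcp_pos'],s['wrist_force'])
```

```text
0.285 [-0.39  0.79  0.87  1.84 -0.76  0.89  1.13]
0.1 [-0.38  0.78  0.85  1.83 -0.75  0.88  0.93]
3.4265926535897933 [-0.5   0.93  1.1   1.84 -0.98  1.04 -1.85]
-2.856592653589793 [-0.5   0.93  1.1   1.84 -0.98  1.04 -1.85]
3.4583 [0.47229564 0.00152059 0.19998057] -0.0003499486531318699
False
[4.72433303e-01 4.46173577e-04 1.33348883e-01] [-0.46393358  0.95708646  1.03542763]
```

Run:
```python
from plant import robot
import numpy as np,cv2,pickle
n=robot.nose_length
K=[.472,.0005]
hit=robot.move_straight([*K,.118+n-.027],vel=.03,contact_N=20)
s=robot.sense();print(hit,s['t'],s['tcp_pos'],s['tcp_pos'][2]-n,s['wrist_force'])
robot.sleep(.2);s=robot.sense();print(s['tcp_pos'][2]-n,s['wrist_force'])
for k in('top','side'):
    f=robot.grab_frame(k);pickle.dump(f,open(k+'1.pkl','wb'));cv2.imwrite(f'pics/{k}1.png',cv2.resize(f['image'][100:330,100:380,::-1],None,fx=2.5,fy=2.5))
```

```text
True 5.2417 [0.47253371 0.00063253 0.10426534] 0.0932653354603802 [-2.21595668  0.3071584   9.52688445]
0.09337361900403604 [-1.87416864  0.09049821 10.14534094]
```

View pics/side1.png

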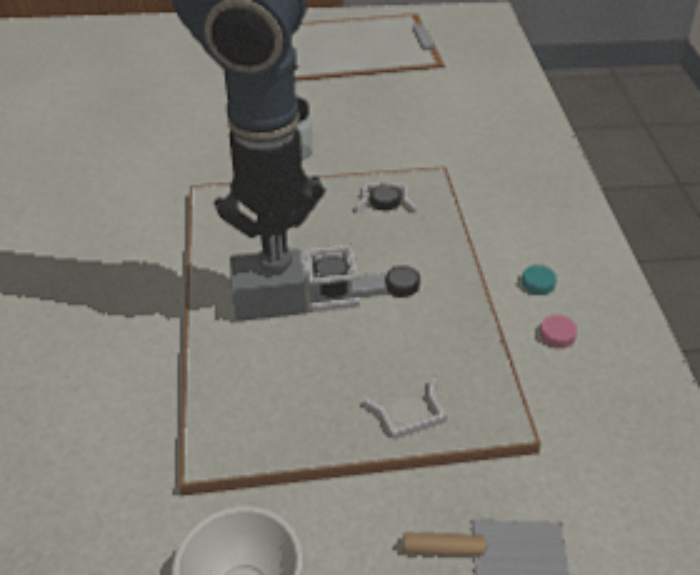

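The cap is out, at (402,278) in the crop. The fingertip height shows the plunger about 24.7 mm down. Now I lift off and let it return.

Run:
```python
from plant import robot
import numpy as np,cv2,pickle
from h import *
robot.move_straight([.472,.0005,.135],vel=.04)
robot.move_straight([.472,.0005,.20],vel=.15)
robot.goto([.50,.0,.24],[np.pi,0,.285])
robot.sleep(.2);s=robot.sense();print(s['t'],s['wrist_force'])
for k in('top','side'):
    f=robot.grab_frame(k);pickle.dump(f,open(k+'2.pkl','wb'));cv2.imwrite(f'pics/{k}2.png',cv2.resize(f['image'][100:330,100:380,::-1],None,fx=2.5,fy=2.5,interpolation=cv2.INTER_CUBIC))
```

```text
7.5833 [-0.04838571 -0.25075885  0.88533352]
```

View pics/top2.png

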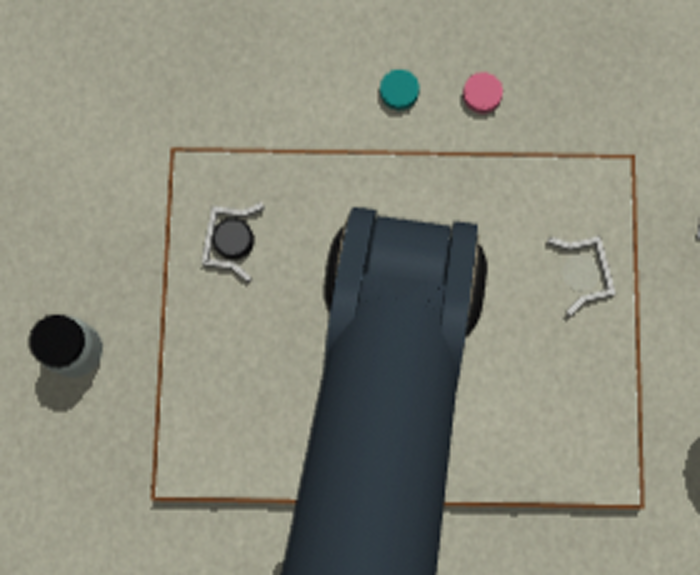

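View pics/side2.png

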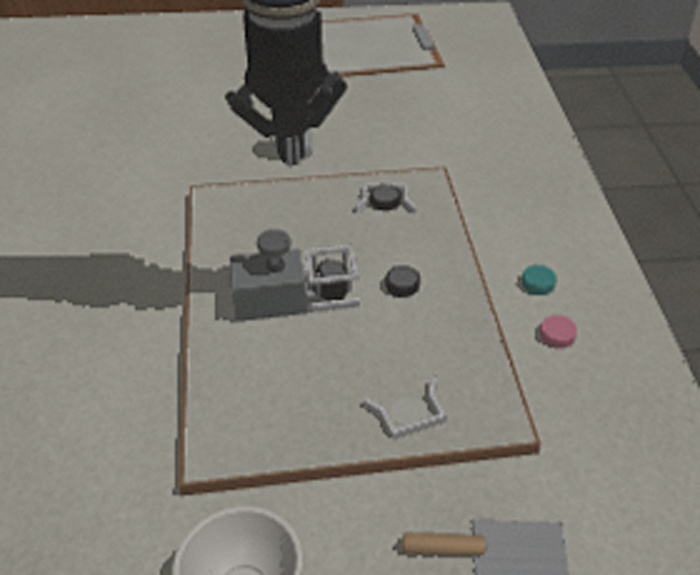

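The plunger is up, the cap at (402,280) in the side crop lies in front of the dispenser, and the caps left in the magazine are in place. I'll clear the arm to the left, set the finger gap for a two-finger cradle, and measure the cap.

Run:
```python
from plant import robot
import numpy as np,cv2,pickle
from h import *
f=pickle.load(open('side2.pkl','rb'))
print('cap side est',deproj(f,100+402.5/2.5-.5,100+274/2.5-.5,.034))
robot.grip(.25,20)
robot.goto([.63,.11,.15],[np.pi,0,-.25])
s=robot.sense();print(s['t'],s['tcp_pos'],s['opening'],s['joint_pos'])
for k in('top','side'):
    f=robot.grab_frame(k);pickle.dump(f,open(k+'3.pkl','wb'));cv2.imwrite(f'pics/{k}3.png',cv2.resize(f['image'][130:310,150:370,::-1],None,fx=3.3,fy=3.3,interpolation=cv2.INTER_CUBIC))
```

```text
cap side est [0.62883885 0.01884012 0.034     ]
8.8167 [0.62971428 0.10857926 0.1503914 ] 0.24906001045754403 [-0.72593583  0.58253177  0.70627305  1.74676627 -0.44353762  0.97847321
 -0.09796558]
```

View pics/top3.png

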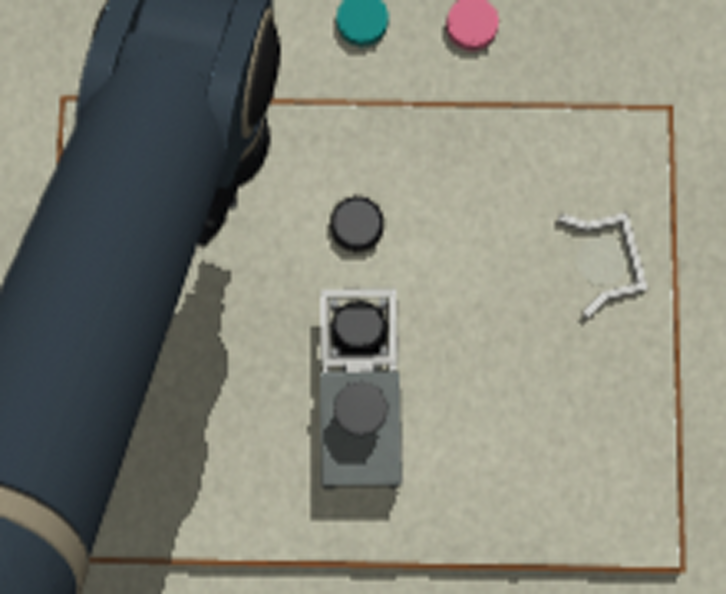

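View pics/side3.png

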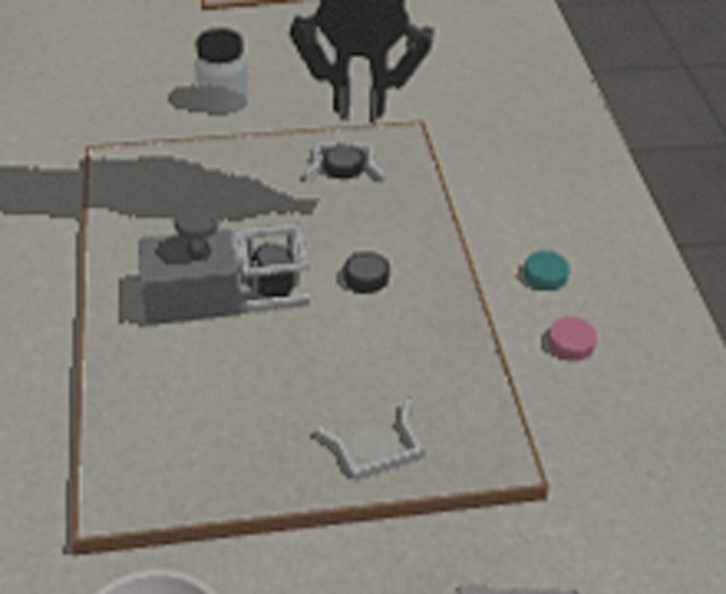

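```bash
cat > path.py <<'E'
import numpy as np,pickle
from scipy.interpolate import CubicHermiteSpline
from h import *
f=pickle.load(open('top3.pkl','rb'))
C=deproj(f,150+357.5/3.3-.5,130+222.5/3.3-.5,.034)[:2]
O=np.array([.6111,-.1883]);yb=.285
OFF=.011+np.sqrt(.022**2-.0106**2)
L=np.linalg.norm(C-O)
def hd(yaw):return np.array([np.sin(yaw),-np.cos(yaw)])
y0=-.22
sp=CubicHermiteSpline([0,1],[C,O],[L*hd(y0),L*1.15*hd(yb)])
def at(t):
    p=sp(t);d=sp(t,1);return p,np.arctan2(d[0],-d[1])
E
python3 - <<'E'
from path import *
print(C)
for t in np.linspace(0,1,9):
    p,y=at(t);print(p.round(4),round(y,3),(p-OFF*hd(y)).round(4))
from plant import robot
p,y=at(0);p=p-(OFF+.022)*hd(y)
robot.goto([*p,.10],[np.pi,0,y])
robot.move_straight([*p,.045],vel=.1)
h=robot.move_straight([*p,.022],vel=.02,contact_N=4)
s=robot.sense();print(h,s['t'],s['tcp_pos'],s['wrist_force'])
z=s['tcp_pos'][2]+.004
robot.move_straight([*p,z],vel=.05)
open('z.txt','w').write(str(z));s=robot.sense();print(s['tcp_pos'],s['wrist_force'])
import cv2
f=robot.grab_frame('side');cv2.imwrite('pics/side4.png',cv2.resize(f['image'][130:310,150:370,::-1],None,fx=3.3,fy=3.3,interpolation=cv2.INTER_CUBIC))
E
```

```text
[0.62868861 0.01096032]
[0.6287 0.011 ] -0.22 [0.6353 0.0405]
[ 0.6229 -0.0133] -0.247 [0.6303 0.0161]
[ 0.6168 -0.0373] -0.246 [ 0.6241 -0.0079]
[ 0.611  -0.0613] -0.217 [ 0.6176 -0.0317]
[ 0.6064 -0.0855] -0.161 [ 0.6112 -0.0556]
[ 0.6034 -0.1101] -0.078 [ 0.6057 -0.0799]
[ 0.6027 -0.1353] 0.029 [ 0.6018 -0.105 ]
[ 0.6051 -0.1613] 0.153 [ 0.6005 -0.1314]
[ 0.6111 -0.1883] 0.285 [ 0.6026 -0.1592]
True 10.7833 [0.63999433 0.06201346 0.02922625] [-0.85236243  0.54411478  5.55384033]
[0.64024691 0.0619334  0.03334449] [ 0.19557271  0.66502309 -0.26174452]
```

View pics/side4.png

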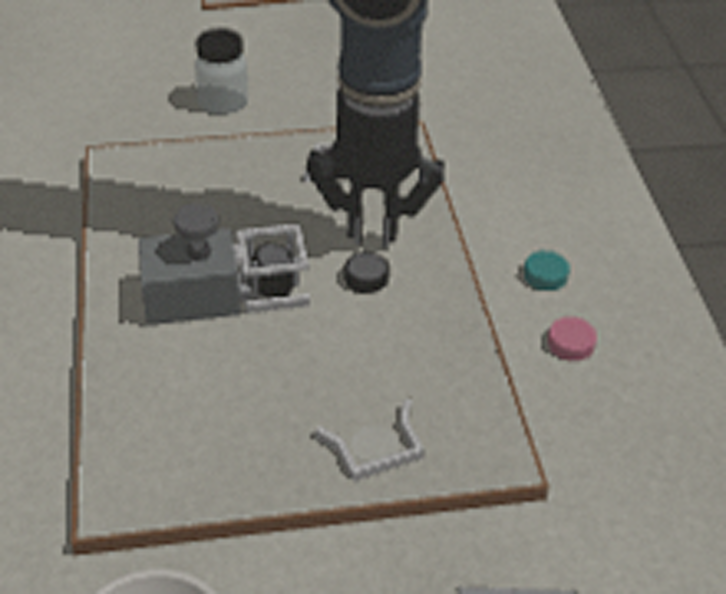

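Run:
```python
from path import *
from plant import robot
z=float(open('z.txt').read())
for t in(0,.15,.3,.42,.52,.62,.72):
    p,y=at(t);q=p-OFF*hd(y)
    if robot.move_straight([*q,z],vel=.06,attitude=[np.pi,0,y],contact_N=8):print('contact at',t);break
s=robot.sense();print(s['t'],s['tcp_pos'],q,s['wrist_force'],'cap expected',p)
import cv2
f=robot.grab_frame('side');pickle.dump(f,open('side5.pkl','wb'));cv2.imwrite('pics/side5.png',cv2.resize(f['image'][130:310,150:370,::-1],None,fx=3.3,fy=3.3,interpolation=cv2.INTER_CUBIC))
```

```text
14.8917 [ 0.60270174 -0.09835359  0.03318066] [ 0.60255956 -0.09887992] [ 0.76857253 -0.78038648  0.63586047] cap expected [ 0.6026124  -0.12915784]
```

View pics/side5.png

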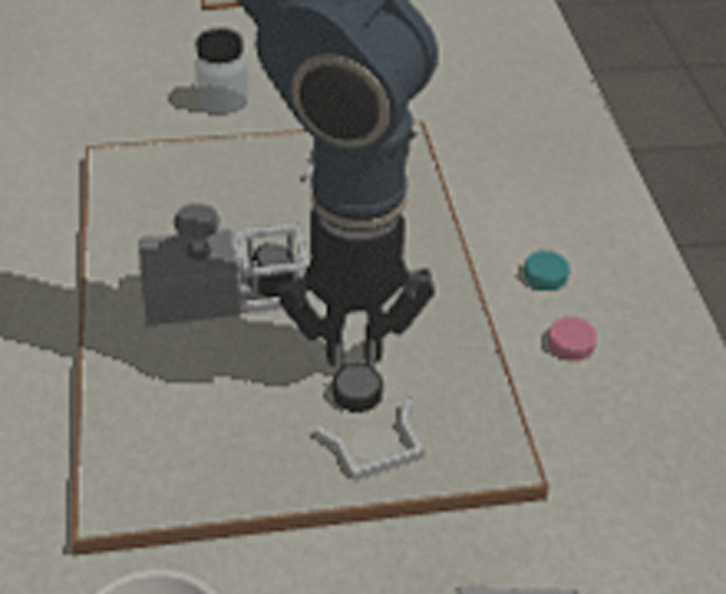

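The cap sits centred between the fingertips at (357,384), just outside the mouth. Now I push it home.

Run:
```python
from path import *
from plant import robot
import cv2
print('cap est',deproj(pickle.load(open('side5.pkl','rb')),150+357/3.3-.5,130+379/3.3-.5,.034))
z=float(open('z.txt').read())
for t in(.8,.87,.94,.98):
    p,y=at(t);q=p-OFF*hd(y)
    if robot.move_straight([*q,z],vel=.05,attitude=[np.pi,0,y],contact_N=8):print('contact at',t,robot.sense()['wrist_force']);break
else:
    q=O+.006*hd(yb)-OFF*hd(yb)
    print('end hit',robot.move_straight([*q,z],vel=.015,attitude=[np.pi,0,yb],contact_N=5))
s=robot.sense();print(s['t'],s['tcp_pos'],s['wrist_force'],'cap centre if touching',s['tcp_pos'][:2]+OFF*hd(s['tcp_rot'][2]))
f=robot.grab_frame('side');pickle.dump(f,open('side6.pkl','wb'));cv2.imwrite('pics/side6.png',cv2.resize(f['image'][190:310,190:350,::-1],None,fx=4.5,fy=4.5,interpolation=cv2.INTER_CUBIC))
```

```text
cap est [ 0.60233988 -0.12674485  0.034     ]
end hit True
17.125 [ 0.60241879 -0.15776443  0.03255731] [0.56034044 0.1517231  0.06363559] cap centre if touching [ 0.61065768 -0.1868999 ]
```

View pics/side6.png

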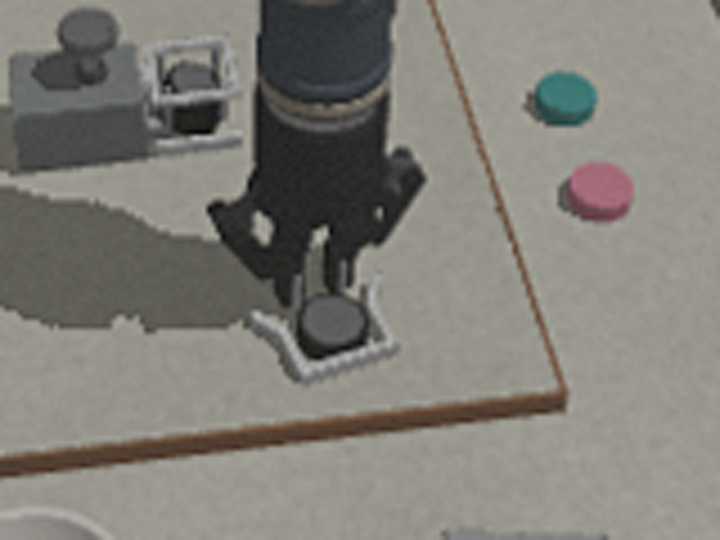

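The cap is in the bay against the stop, and the tool stopped on contact where expected. I'll back off and check.

Run:
```python
from path import *
from plant import robot
import cv2
s=robot.sense();p=s['tcp_pos'][:2]-.035*hd(yb);z=s['tcp_pos'][2]
robot.move_straight([*p,z],vel=.06)
robot.move_straight([*p,.22],vel=.15)
robot.goto([.60,.12,.22],[np.pi,0,0])
robot.sleep(.2);s=robot.sense();print(s['t'],s['wrist_force'])
for k,b in(('top',(150,310,150,370)),('side',(130,310,150,370))):
    f=robot.grab_frame(k);pickle.dump(f,open(k+'7.pkl','wb'));cv2.imwrite(f'pics/{k}7.png',cv2.resize(f['image'][b[0]:b[1],b[2]:b[3],::-1],None,fx=3.3,fy=3.3,interpolation=cv2.INTER_CUBIC))
    if k=='top':
        g=f['image'].max(2)[190:230,315:350];W=[deproj(f,u+315,v+190,.034)[:2] for v,u in np.argwhere(g<100)]
        W=np.array([w for w in W if np.linalg.norm(w-O)<.035])
        cv2.imwrite('pics/baytop7.png',cv2.resize(f['image'][185:235,310:360,::-1],None,fx=12,fy=12,interpolation=cv2.INTER_CUBIC));print(len(W),W.mean(0),O)
```

```text
20.475 [0.35908963 0.12746304 0.65498116]
299 [ 0.60992728 -0.18712797] [ 0.6111 -0.1883]
```

View pics/top7.png

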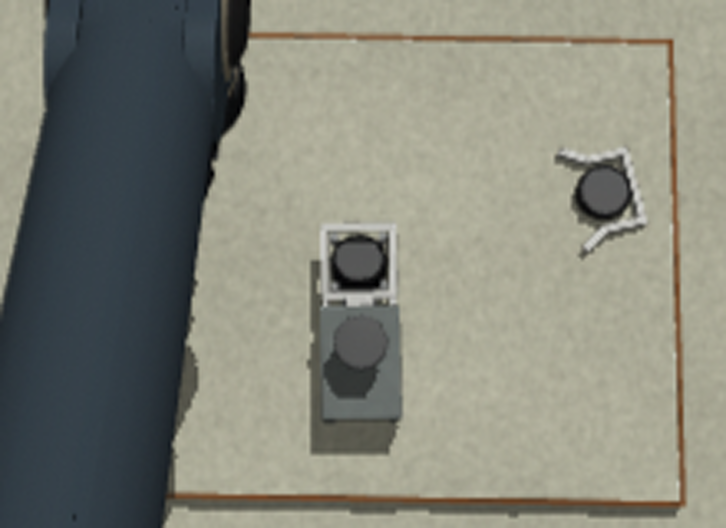

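View pics/side7.png

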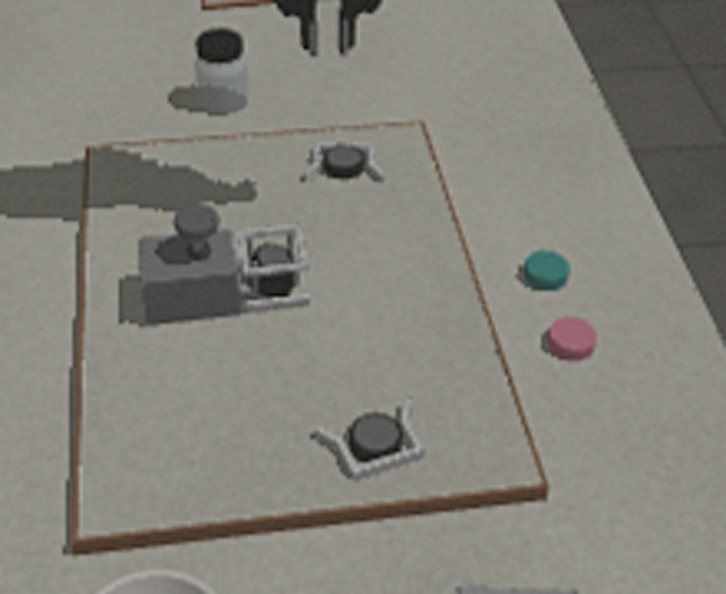

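View pics/baytop7.png

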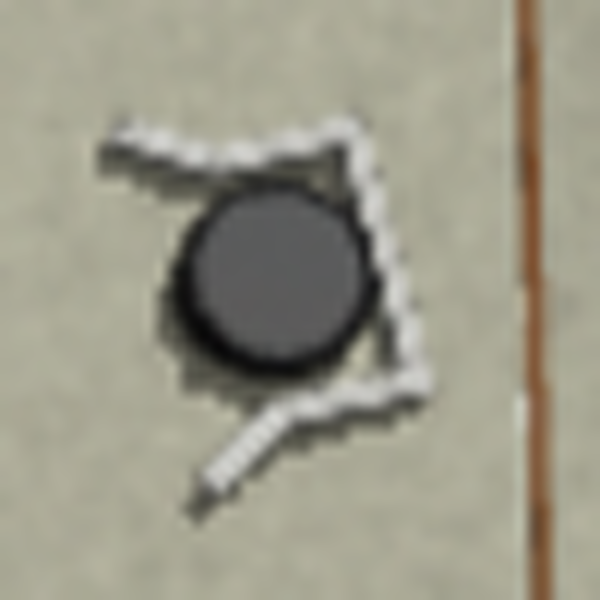

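The cap rests against the back stop, flat and about 2 mm from the fitted place. The plunger is up, the magazine caps and the parked cap are in place, and the gripper is clear, so I'm handing in.

```bash
python3 -c "
from plant import robot
robot.close_job();print(robot.sense()['t'])"
```

```text
the job is handed in; nothing more can be done
the job is handed in; nothing more can be done
```

I pressed the plunger once, about 24.7 mm down at 30 mm/s, and let it return. One cap came out. I then pushed it flat across the board with the two fingertips into the empty right bay until it touched the back stop, and handed in at about 20.5 s.

**Last checks:** the final pictures show the cap flat against the back stop, about 2 mm from the fitted parked place. The plunger is up, and the caps in the magazine and the left bay look undisturbed. The gripper is clear of everything. The jar looks untouched. The bowl and spatula are only partly in the last view, but the arm never went near them. Nothing failed, and the checks that I could compare agreed to within about 3 mm. The one exception was a rough early estimate of the ejected cap from the side camera, 8 mm off the top-camera value. I used the top-camera value. The hand-in gave no verdict.

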